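# Unlatch the spring-lidded bead chest and hold its lid just short of its balance point

## Task

Turn the latch on the front ledge of the bead chest so that its nose points straight at the raised rib beside it. Then lift the lid by its handle a little way past its balance point (about 60 degrees open, where the springs take over) without letting it fly on open, ease it back and finish holding it still in the fingers some 10 to 15 degrees short of that point, so that a colleague can reach in and the lid would drop shut once released. Leave the latch pointing at the rib, and do not disturb the jar, the cup and the spool.

Things in the scene. Friction and masses are not known exactly. Their poses are not given: they have to be found in the camera images.
- chest: Wooden chest, 200 (x) x 280 (y) x 100 mm high, fixed; origin at the centre of its underside. x points from its front (handle and latch side, nearest the robot) to its back, y to the left seen from the robot, z up. A ledge, top 112 mm high, juts 50 mm out of the front's right corner (y -45 to -160 mm) and carries the latch. The open lid shows beads inside.
- lid_hinge (a point): Point on the hinge axis of the lid, 95 mm behind the chest's origin, 106 mm above the bench, in the plane of the middle of the handle (60 mm to the chest's left). The axis runs along the chest's y.
- handle_mid (a point): Middle of the lid's handle bar: round steel, 12 mm thick, 100 mm long, parallel to the hinge, 250 mm from the hinge axis; with the lid shut it is 106 mm high, 50 mm in front of the lid's edge. Two arms at its ends join it to the lid (open U in the plane of the lid), so a finger fits between bar and lid. It may turn within a grip from above.
- lid (a joint): Opening of the lid (rad): 0 shut and level, grows as the handle rises and swings back, stop at 1.75. Grey board, 200 x 280 x 12 mm, 0.9 kg, springs on its hinge help it open. It balances at about 1.05 (1.00 to 1.10, weight varies): below it falls shut, above the springs push it on to the stop. Under 3 N at the handle moves it. The latch's nose blocks it while over the lid.
- latch (a joint): Angle of the latch (rad): at 0 its nose points along the chest's +x (over the lid); grows clockwise seen from above; at 1.571 the nose points along the chest's -y (to the right), straight at the rib. Stops at 0 and 2.0; light friction (0.04 N m) keeps it where it is left. Starts between 0.15 and 0.5.
- latch_grip (a point): Point on the latch's vertical axis, 143.5 mm above the bench, where to grip. The grip is an upright black fin, 44 mm long along the nose, 12 mm thick, from 119.5 to 153.5 mm above the bench; under it a steel disc (36 mm wide, 6 mm thick) with the nose, a flat bar 14 mm wide reaching 55 mm from the axis to one side.
- mark (a point): Top of the small raised rib (18 mm long, 8 mm high) at the right end of the ledge, 80 mm from the latch's axis along the chest's -y: the mark that the nose must face.
- glue_jar: White plastic jar, 72 mm wide, 100 mm high, standing loose left of the chest; origin at the centre of its underside. Leave it alone.
- bead_cup: Steel cup, 76 mm wide, 70 mm high, standing loose further left; origin at the centre of its underside. Leave it alone.
- spool: Cardboard spool, 60 mm wide, 62 mm high, standing loose right of the chest; origin at the centre of its underside. Leave it alone.

How it is judged:
On the way, in this order (a step that is already met when the one before it is completed fails the run):
1. the latch's nose faces the rib while the lid is still shut (value of joint latch between 1.43 and 1.71 rad and value of joint lid below 0.08 rad), for 0.2 s.
2. the lid is raised past its balance point, latch still at the rib (value of joint latch between 1.43 and 1.71 rad and value of joint lid above 1.12 rad), for 0.1 s.
At the end, for the whole second after the job is handed in: The lid stands still, held by the fingers (contact over 0.2 N), at 0.72 to 0.985 rad, below its balance point of about 1.05, and the latch still points at the rib within 0.14 rad (value of joint latch between 1.43 and 1.71 rad and value of joint lid between 0.72 and 0.985 rad and velocity of joint lid between -0.05 and 0.05 rad/s and contact force between the fingers and lid above 0.2 N); the arm keeps its last pose, push and grip.
It fails at once if the lid flies open (past 1.5 rad) (value of joint lid above 1.5 rad).
It fails at once if a bystander is moved by more than 30 mm or tipped (distance of any of glue_jar, bead_cup, spool from where it was at the start of the episode above 0.03 m or angle between any of glue_jar, bead_cup, spool's own z axis and vertical above 0.3 rad).
It also fails if it takes over 58 s, if anything falls off the work surface, if the arm or the gripper's body presses on something with over 40 N, if the wrist force passes 120 N, or if a joint passes its speed limit or range.

## Robot

A 6-joint arm with a two-finger parallel gripper is mounted at the origin on the work surface. World frame = base frame: x ahead of the robot, y to its left, z up, the work surface at z = 0. Lengths are in m, angles in rad, forces in N, time in s.
With the tool pointing down it reaches from about 0.35 to 0.775 m from the base axis. Payload 5.5 kg.
Tool frame: the origin (TCP) lies midway between the tips of the shut fingers; the grasp point (between the pads) lies 19 mm behind it; z points along the fingers, y is the line along which they close (so a half turn about z gives the same grasp; the last joint's range is limited). The gripper opens to 85 mm and grips with 20 to 120 N. Pads are 22 mm wide; open, the fingers measure 114 mm over their backs; the gripper's body (76 mm by 85 mm) begins 54 mm behind the grasp point. The pads swing forward as they close: fully open they stand 13 mm farther back than shut.
Start: joints at [1.07, 0.313, 0.046, 1.304, 0, 1.431], TCP at [0.203, 0.538, 0.231] pointing down, gripper open.
Joint ranges: [-2.76, 2.76], [-0.86, 1.69], [-1.03, 1.26], [-2.2, 2.34], [-1.47, 1.5], [-3.14, 3.14]. Speed limits (rad/s): [2.57, 2.57, 3.14, 3.14, 3.14, 3.14].

## Interface

Orientations are given as a unit quaternion [w, x, y, z].
In Python, from workcell import telemetry, imaging, env gives the robot as it stands. The module is installed in compiled form; this text tells all that it offers.
- The arm moves only by the tool step_arm, never from a script. Its argument "moves" is a list of rows, each a list of 3 entries, a list of its own where there are three numbers: the shift along the tool's x, y, z in mm, then the turn, a rotation vector about the tool's x, y, z in rad, then the finger opening in mm, from 0 to 85.4. A call has 1 to 8 rows; each row is the pose to reach, as a shift and turn from the pose commanded when the call began, along the tool's axes at that moment; what a row does not reach only later rows make up. A row lasts 1/12 s, in which the tool goes at most 41.7 mm and 7.16 degrees, less where a joint would pass 70% of its speed; a pose out of reach is approached as far as the arm can. A call with a gripper value outside its range is refused whole. The fingers move at their own pace and stop on an object; "grip_force" is the grip in N (left out, the last holds). Time passes only in rows, so rows that repeat a pose let the fingers close. It gives the time, the measured TCP pose, the force, the opening and the grip force at its end, in the units of the state.
- telemetry.get_state(): the state, without advancing time (a new reading comes with each control period).
- imaging.read_camera(name): name is "scene" or "top" or "wrist"; returns the picture (480x640x3 uint8, red, green, blue); there is no depth.
- imaging.camera_params(name): a dict with "camera_matrix" (3x3 intrinsics, pixels), "pose" (4x4, takes a point from camera to world coordinates). Camera axes: x right, y up, looking along -z (the intrinsics and any distortion apply to the point x, -y, -z); pixel columns grow to the right and rows downward; lengths in m; the calibration is good to about 2 mm. A picture is of the moment at which its call begins: read the wrist's pose just before it. camera_params takes no time and is no camera call; for the wrist camera it gives the pose at the moment of the call.
- env.hand_in(): hands the job in; it is judged then, once.
The state is a dict: "clock": time; "joint_pos": joint angles; "qvel": joint speeds; "tau": joint torques, N m; "tcp_pos": TCP position; "orientation": TCP orientation; "wrist_force": force on the tool from outside, world axes, zero at the start; "ft_torque": the same for the moment, N m; "finger_gap": finger opening in m; "grip_force": force on a finger pad.
Only numpy, scipy, OpenCV 4.12 (cv2) and the standard library are available. Lean on these libraries where they do the work, as an engineer would, in place of code of your own. Each camera call takes 0.05 s, during which the arm holds its last target. There are 200 camera calls.

## Working session

There is one attempt and no reset: what is moved stays moved. The work goes in short steps, Python scripts to look and compute and a tool call to move; the robot and the scene stay as the last step left them, time stands still between calls to the robot, and variables do not carry over. Pictures are saved under pics/ and viewed, at most 10 in all, crops included, and the job is handed in when it is done.

Besides the shell and the picture viewer there is one more tool, called after "Request:" as a command line: name --argument value ..., lists and objects as JSON in quotes. step_arm: Moves the arm, as the interface text tells. Its arguments: {"type":"object","properties":{"moves":{"type":"array"},"grip_force":{"type":"number"}},"required":["moves"]}

```bash
mkdir -p pics; python3 - <<'E'
from workcell import telemetry, imaging
import cv2
for n in ["scene","top"]:
    im=imaging.read_camera(n); cv2.imwrite(f"pics/{n}0.png",im[:,:,::-1])
    p=imaging.camera_params(n); print(n,p["camera_matrix"],p["pose"],[k for k in p])
s=telemetry.get_state(); print(s)
E
```

```text
scene [[506.29639907   0.         312.51602037]
 [  0.         506.29639907 236.67136483]
 [  0.           0.           1.        ]] [[ 0.74943643 -0.45729671  0.47877422  1.03346477]
 [ 0.66184644  0.53651061 -0.52356055 -0.41803856]
 [-0.01744493  0.70925037  0.7047408   0.7929786 ]
 [ 0.          0.          0.          1.        ]] ['camera_matrix', 'pose']
top [[541.83518644   0.         318.63058528]
 [  0.         541.83518644 228.413218  ]
 [  0.           0.           1.        ]] [[ 0.01048271  0.98047998 -0.19633931  0.32075112]
 [-0.99991004  0.01192147  0.00614749  0.11534164]
 [ 0.00836815  0.1962572   0.98051674  1.40242553]
 [ 0.          0.          0.          1.        ]] ['camera_matrix', 'pose']
{'clock': 0.1, 'joint_pos': array([ 1.07038053e+00,  3.13964459e-01,  4.50706094e-02,  1.30358215e+00,
       -1.27690107e-05,  1.43119473e+00]), 'qvel': array([ 3.14656244e-04, -7.11536316e-05,  2.89110407e-03,  1.86631704e-03,
        1.18812152e-03, -6.46276320e-04]), 'tau': array([ 1.96660709e-03, -4.81726956e+01,  2.99242437e+01,  1.27628751e-02,
       -1.07123205e-04, -4.82769408e-06]), 'tcp_pos': array([0.20278702, 0.53756408, 0.23046676]), 'orientation': array([-2.58131695e-04,  1.79430015e-01,  9.83770382e-01, -7.99210651e-04]), 'wrist_force': array([-0.77903967,  0.45607545, -0.99762978]), 'ft_torque': array([ 0.03302869, -0.03899161, -0.01583731]), 'grip_force': 0.0, 'finger_gap': 0.08549989876013007}
```

View pics/top0.png

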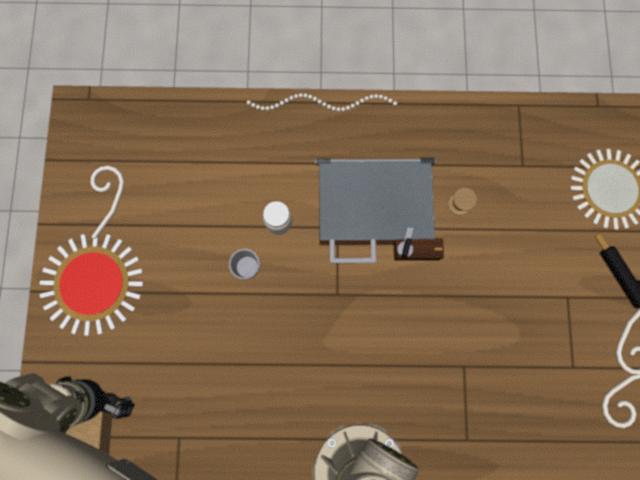

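View pics/scene0.png

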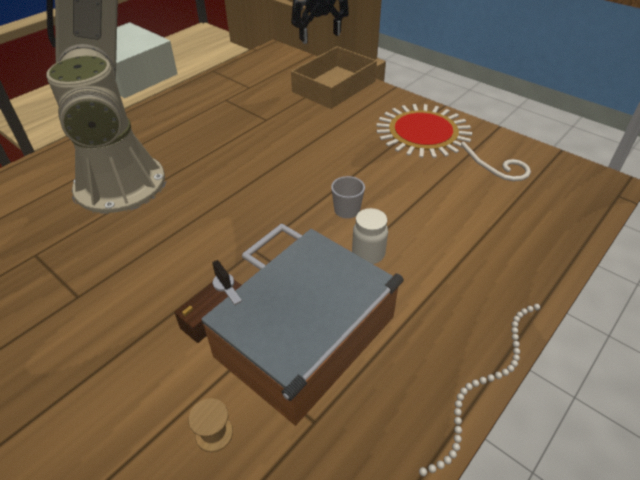

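Top view: the lid spans about (319–434, 160–240), the handle bar is at about (353, 261), the latch at about (406, 246), and the rib at about (438, 249). I'll enlarge both views.

```bash
python3 - <<'E'
import cv2
a=cv2.imread("pics/top0.png")[225:275,320:450]; cv2.imwrite("pics/tc.png",cv2.resize(a,None,fx=6,fy=6,interpolation=cv2.INTER_CUBIC))
a=cv2.imread("pics/scene0.png")[215:345,170:310]; cv2.imwrite("pics/sc.png",cv2.resize(a,None,fx=4,fy=4,interpolation=cv2.INTER_CUBIC))
E
```

```text
(no output)
```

View pics/tc.png

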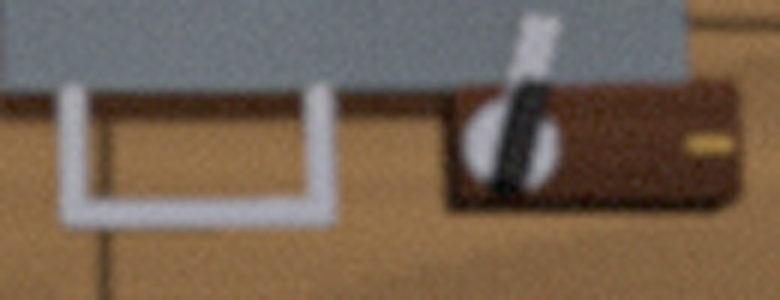

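View pics/sc.png

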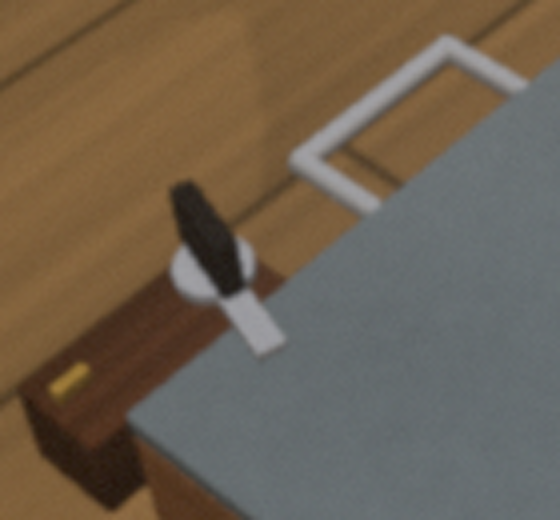

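```bash
cat >h.py <<'E'
import numpy as np
from workcell import imaging
def ray(n,uv,z):
    p=imaging.camera_params(n);K=p["camera_matrix"];T=p["pose"]
    d=np.linalg.solve(K,[uv[0],uv[1],1]);d=T[:3,:3]@[d[0],-d[1],-d[2]]
    o=T[:3,3];return o+d*(z-o[2])/d[2]
E
python3 - <<'E'
from h import *
t=lambda x,y:((x+.5)/6-.5+320,(y+.5)/6-.5+225)
s=lambda x,y:((x+.5)/4-.5+170,(y+.5)/4-.5+215)
for n,c,z in [("disc",(511,145),.118),("fin",(519,138),.1535),("rib",(709,145),.12),("nose",(540,15),.118),("hL",(74,213),.106),("hR",(322,213),.106),("lidFR",(687,82),.112)]:
    print("top",n,ray("top",t(*c),z).round(4))
for n,c,z in [("disc",(212,268),.118),("finA",(181,185),.1535),("rib",(70,379),.12),("nose",(271,348),.118),("hL",(450,42),.106),("hR",(301,160),.106),("lidFR",(130,414),.112)]:
    print("sc",n,ray("scene",s(*c),z).round(4))
print(ray("top",(320,161),.112),ray("top",(433,161),.112))
E
```

```text
top disc [ 0.5306 -0.1002  0.118 ]
top fin [ 0.5276 -0.0974  0.1535]
top rib [ 0.5312 -0.1791  0.12  ]
top nose [ 0.5839 -0.113   0.118 ]
top hL [0.5028 0.0743 0.106 ]
top hR [ 0.504  -0.0255  0.106 ]
top lidFR [ 0.5582 -0.1729  0.112 ]
sc disc [ 0.5292 -0.1016  0.118 ]
sc finA [ 0.5104 -0.096   0.1535]
sc rib [ 0.5312 -0.181   0.12  ]
sc nose [ 0.5813 -0.1146  0.118 ]
sc hL [0.4997 0.0776 0.106 ]
sc hR [ 0.5022 -0.0251  0.106 ]
sc lidFR [ 0.5584 -0.1733  0.112 ]
[0.75043541 0.10563535 0.112     ] [ 0.75417726 -0.17635394  0.112     ]
```

Both cameras agree. The latch axis is at (0.530, -0.1005), the handle middle at (0.502, 0.025) and the chest yaw is about +0.015. The latch is at about 0.25 rad. I'll travel to a point above the latch.

Request:
step_arm --moves '[[[-531,-482,0],[0,0,-0.12],60],[[-531,-482,0],[0,0,-0.12],60],[[-531,-482,0],[0,0,-0.12],60],[[-531,-482,0],[0,0,-0.12],60],[[-531,-482,0],[0,0,-0.12],60],[[-531,-482,0],[0,0,-0.12],60],[[-531,-482,0],[0,0,-0.12],60],[[-531,-482,0],[0,0,-0.12],60]]'

```text
clock: 0.77
tcp_pos: [0.355, 0.2394, 0.2311]
orientation: [-0.0, 0.12, 0.993, 0.0]
wrist_force: [0.5, -0.3, 0.2]
finger_gap: 0.06
grip_force: 0.0
```

```bash
cat >>h.py <<'E'
from scipy.spatial.transform import Rotation as R
from workcell import telemetry
def go(pos,yang):
    """shift (mm) and turn in tool axes to put TCP at pos, tool down, tool y at world angle yang"""
    s=telemetry.get_state();w,x,y,z=s["orientation"];r=R.from_quat([x,y,z,w])
    c,n=np.cos(yang),np.sin(yang)
    g=R.from_matrix(np.array([[n,c,0],[-c,n,0],[0,0,-1.]]))
    # tool x = y cross z
    M=np.column_stack([np.cross([c,n,0],[0,0,-1.]),[c,n,0],[0,0,-1.]]);g=R.from_matrix(M)
    print("t",round(s["clock"],2),"tcp",s["tcp_pos"].round(4),"F",s["wrist_force"].round(1),"gap",round(s["finger_gap"]*1e3,1),s["joint_pos"].round(2))
    print("shift",(r.inv().apply(np.array(pos)-s["tcp_pos"])*1e3).round(1),"turn",(r.inv()*g).as_rotvec().round(3))
E
python3 -c "
from h import *
go([.53,-.1005,.23],1.331)"
```

```text
Traceback (most recent call last):
  File "h.py", line 13, in go
    g=R.from_matrix(np.array([[n,c,0],[-c,n,0],[0,0,-1.]]))
  File "scipy/spatial/transform/_rotation.pyx", line 1143, in scipy.spatial.transform._rotation.Rotation.from_matrix
ValueError: Non-positive determinant (left-handed or null coordinate frame) in rotation matrix 0: [[ 0.97138637  0.23750479  0.        ]
 [-0.23750479  0.97138637  0.        ]
 [ 0.          0.         -1.        ]].
```

```bash
sed -i '/g=R.from_matrix(np.array/d;/# tool x/d' h.py
python3 -c "
from h import *
go([.53,-.1005,.23],1.331)"
```

```text
t 0.77 tcp [0.355  0.2394 0.2311] F [ 0.5 -0.3  0.2] gap 60.0 [ 0.41  0.03 -0.3   1.24  0.    0.65]
shift [-250.9 -288.5    1.1] turn [ 0.    -0.    -0.001]
```

Request:
step_arm --moves '[[[-251,-288,1],[0,0,0],60],[[-251,-288,1],[0,0,0],60],[[-251,-288,1],[0,0,0],60],[[-251,-288,1],[0,0,0],60],[[-251,-288,1],[0,0,0],60],[[-251,-288,1],[0,0,0],60],[[-251,-288,1],[0,0,0],60],[[-251,-288,1],[0,0,0],60]]'

```text
clock: 1.43
tcp_pos: [0.5078, -0.0571, 0.2301]
orientation: [-0.0, 0.12, 0.993, 0.0]
wrist_force: [1.3, 0.4, 0.1]
finger_gap: 0.0605
grip_force: 0.0
```

```bash
python3 -c "
from h import *
go([.53,-.1005,.23],1.331)"
```

```text
t 1.43 tcp [ 0.5078 -0.0571  0.2301] F [1.3 0.4 0.1] gap 60.5 [-0.27  0.19 -0.12  1.26  0.   -0.03]
shift [-31.9 -36.9   0.1] turn [ 0.    -0.    -0.002]
```

Request:
step_arm --moves '[[[-20,-23,0],[0,0,0],60],[[-20,-23,0],[0,0,0],60],[[-20,-23,0],[0,0,0],60],[[-20,-23,0],[0,0,0],60]]'

```text
clock: 1.77
tcp_pos: [0.5208, -0.0817, 0.2298]
orientation: [-0.001, 0.12, 0.993, 0.0]
wrist_force: [-0.5, 0.4, 0.3]
finger_gap: 0.0598
grip_force: 0.0
```

```bash
python3 -c "
from h import *
import cv2
go([.53,-.1005,.23],1.331)
p=imaging.camera_params('wrist');T=p['pose'];im=imaging.read_camera('wrist')
np.savez('w1.npz',T=T,K=p['camera_matrix']);cv2.imwrite('pics/w1.png',im[:,:,::-1])
for q in [(.53,-.1005,.118),(.5812,-.114,.118),(.5312,-.180,.12)]:
  c=T[:3,:3].T@(np.array(q)-T[:3,3]);v=p['camera_matrix']@[c[0],-c[1],-c[2]];print(v[:2]/v[2])
"
```

```text
t 1.77 tcp [ 0.5208 -0.0817  0.2298] F [-0.5  0.4  0.3] gap 59.8 [-0.31  0.22 -0.08  1.27  0.   -0.07]
shift [-13.5 -16.1  -0.2] turn [ 0.001 -0.002 -0.001]
[297.3652391  253.93260009]
[297.51871722 319.85940812]
[190.54797355 281.23553592]
```

View pics/w1.png

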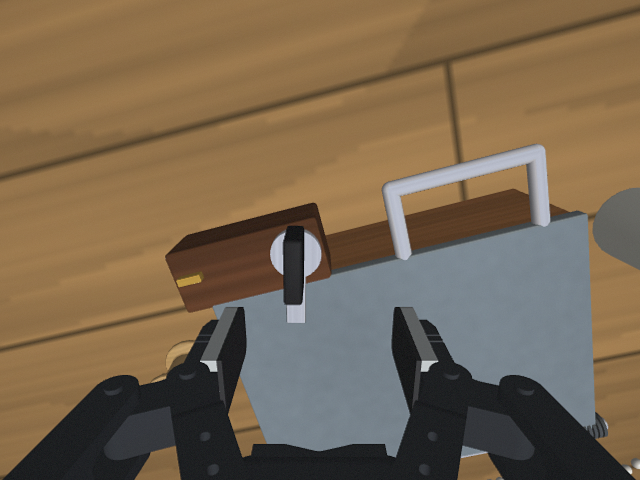

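The wrist picture matches the prediction: disc at (296, 254), nose tip at (296, 323) and rib at (189, 281). The fin runs along the image's vertical, so the tool is aligned. I'll centre, descend and grip.

Request:
step_arm --moves '[[[-13.5,-16,0],[0,0,0],60],[[-13.5,-16,0],[0,0,0],60],[[-13.5,-16,40],[0,0,0],60],[[-13.5,-16,75],[0,0,0],60],[[-13.5,-16,100],[0,0,0],60],[[-13.5,-16,105],[0,0,0],60],[[-13.5,-16,105],[0,0,0],60],[[-13.5,-16,105],[0,0,0],60]]'

```text
clock: 2.48
tcp_pos: [0.5312, -0.1001, 0.1267]
orientation: [0.001, 0.119, 0.993, -0.0]
wrist_force: [-0.0, 0.1, -0.2]
finger_gap: 0.06
grip_force: 0.0
```

```bash
python3 -c "
from h import *
go([.53,-.1005,.1245],1.331)"
```

```text
t 2.48 tcp [ 0.5312 -0.1001  0.1267] F [-0.   0.1 -0.2] gap 60.0 [-0.33  0.3  -0.23  1.03  0.   -0.1 ]
shift [ 1.1 -0.7  2.2] turn [0.    0.001 0.   ]
```

Close on the fin.

Request:
step_arm --moves '[[[1,-0.5,1.5],[0,0,0],30],[[1,-0.5,1.5],[0,0,0],5],[[1,-0.5,1.5],[0,0,0],5],[[1,-0.5,1.5],[0,0,0],5],[[1,-0.5,1.5],[0,0,0],5],[[1,-0.5,1.5],[0,0,0],5],[[1,-0.5,1.5],[0,0,0],5]]' --grip_force 30

```text
clock: 3.07
tcp_pos: [0.5305, -0.1009, 0.1252]
orientation: [0.001, 0.12, 0.993, 0.0]
wrist_force: [0.1, 1.7, 5.4]
finger_gap: 0.0116
grip_force: 34.2
```

```bash
python3 -c "
from h import *
go([.53,-.1005,.1245],0.015)"
```

```text
t 3.07 tcp [ 0.5305 -0.1009  0.1252] F [0.1 1.7 5.4] gap 11.6 [-0.34  0.3  -0.24  1.03  0.   -0.1 ]
shift [0.6 0.3 0.7] turn [2.000e-03 1.000e-03 1.315e+00]
```

Request:
step_arm --moves '[[[0,0,0],[0,0,0.08],5],[[0,0,0],[0,0,0.16],5],[[0,0,0],[0,0,0.24],5],[[0,0,0],[0,0,0.32],5],[[0,0,0],[0,0,0.4],5],[[0,0,0],[0,0,0.48],5],[[0,0,0],[0,0,0.56],5],[[0,0,0],[0,0,0.64],5]]'

```text
clock: 3.73
tcp_pos: [0.5303, -0.1013, 0.1251]
orientation: [0.001, 0.428, 0.904, 0.0]
wrist_force: [-0.8, 1.2, 7.5]
finger_gap: 0.0115
grip_force: 34.3
```

Request:
step_arm --moves '[[[0,0,0],[0,0,0.09],5],[[0,0,0],[0,0,0.18],5],[[0,0,0],[0,0,0.27],5],[[0,0,0],[0,0,0.36],5],[[0,0,0],[0,0,0.45],5],[[0,0,0],[0,0,0.54],5],[[0,0,0],[0,0,0.62],5],[[0,0,0],[0,0,0.675],5]]'

```text
clock: 4.4
tcp_pos: [0.5298, -0.1014, 0.1251]
orientation: [0.001, 0.703, 0.711, 0.0]
wrist_force: [-2.4, 0.5, 7.6]
finger_gap: 0.0116
grip_force: 34.4
```

Request:
step_arm --moves '[[[0,0,0],[0,0,0],5],[[0,0,0],[0,0,0],5],[[0,0,0],[0,0,0],5]]'

```text
clock: 4.65
tcp_pos: [0.5299, -0.1014, 0.1251]
orientation: [0.001, 0.702, 0.712, 0.0]
wrist_force: [-2.8, 1.2, 6.9]
finger_gap: 0.0113
grip_force: 34.4
```

```bash
python3 -c "
from h import *
go([.53,-.1005,.1245],0.015)"
```

```text
t 4.65 tcp [ 0.5299 -0.1014  0.1251] F [-2.8  1.2  6.9] gap 11.3 [-0.34  0.3  -0.24  1.03 -0.    1.22]
shift [0.9 0.1 0.6] turn [ 0.001  0.001 -0.   ]
```

Release, rise and check the latch.

Request:
step_arm --moves '[[[0,0,0],[0,0,0],40],[[0,0,0],[0,0,0],40],[[0,0,0],[0,0,0],40],[[0,0,-30],[0,0,0],40],[[0,0,-65],[0,0,0],40],[[0,0,-100],[0,0,0],40],[[0,0,-105],[0,0,0],40],[[0,0,-105],[0,0,0],40]]'

```text
clock: 5.32
tcp_pos: [0.5316, -0.1018, 0.2317]
orientation: [0.003, 0.702, 0.712, 0.001]
wrist_force: [0.4, -0.0, -0.1]
finger_gap: 0.04
grip_force: 0.0
```

```bash
python3 -c "
from h import *
import cv2
go([.502,.025,.18],.015)
p=imaging.camera_params('wrist');T=p['pose'];im=imaging.read_camera('wrist')
np.savez('w2.npz',T=T,K=p['camera_matrix']);cv2.imwrite('pics/w2.png',im[:,:,::-1])
for q in [(.53,-.1005,.118),(.5308,-.1555,.118),(.5312,-.180,.12),(.502,.025,.106)]:
  c=T[:3,:3].T@(np.array(q)-T[:3,3]);v=p['camera_matrix']@[c[0],-c[1],-c[2]];print(v[:2]/v[2])
"
```

```text
t 5.32 tcp [ 0.5316 -0.1018  0.2317] F [ 0.4 -0.  -0.1] gap 40.0 [-0.34  0.24 -0.05  1.27  0.    1.22]
shift [127.3 -27.9  51.3] turn [0.006 0.002 0.   ]
[316.11158071 231.09920629]
[316.30051456 301.49697066]
[316.43256059 331.51006488]
[273.22762656  31.16327916]
```

View pics/w2.png

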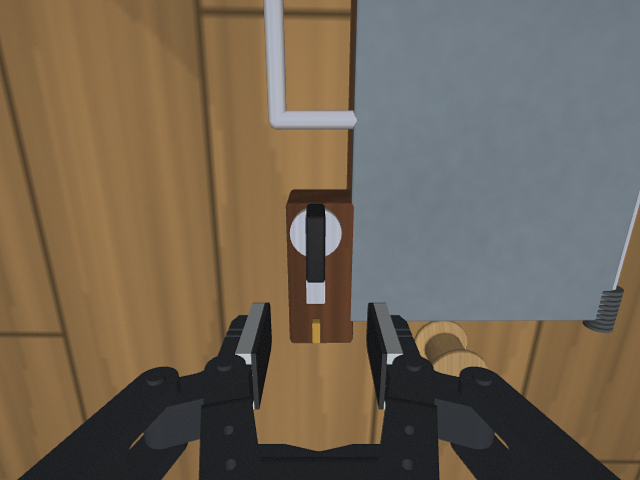

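The latch is spot on: disc at (316, 233), nose tip at (316, 302) and rib at (316, 331) all line up. The bar is at column 275, as predicted. Next is the handle.

Request:
step_arm --moves '[[[128,-27,50],[0.005,0,0],44],[[128,-27,50],[0.005,0,0],44],[[128,-27,50],[0.005,0,0],44],[[128,-27,50],[0.005,0,0],44],[[128,-27,50],[0.005,0,0],44],[[128,-27,50],[0.005,0,0],44],[[128,-27,50],[0.005,0,0],44]]'

```text
clock: 5.95
tcp_pos: [0.5007, 0.0261, 0.1781]
orientation: [-0.002, 0.702, 0.712, -0.002]
wrist_force: [0.1, 0.8, 0.6]
finger_gap: 0.0438
grip_force: 0.0
```

```bash
python3 -c "
from h import *
go([.503,.025,.087],0.015)"
```

```text
t 5.95 tcp [0.5007 0.0261 0.1781] F [0.1 0.8 0.6] gap 43.8 [-0.11  0.2  -0.24  1.14 -0.    1.45]
shift [-1.1  2.9 91.1] turn [-0.006  0.    -0.   ]
```

Request:
step_arm --moves '[[[0,2,30],[0,0,0],44],[[0,2,60],[0,0,0],44],[[0,2,80],[0,0,0],44],[[0,2,90],[0,0,0],44],[[0,2,90],[0,0,0],44],[[0,2,90],[0,0,0],44],[[0,2,90],[0,0,0],44]]'

```text
clock: 6.53
tcp_pos: [0.5037, 0.0259, 0.0902]
orientation: [-0.001, 0.702, 0.712, -0.001]
wrist_force: [0.4, -0.5, -0.7]
finger_gap: 0.0443
grip_force: 0.0
```

Request:
step_arm --moves '[[[0,0,0],[0,0,0],25],[[0,0,0],[0,0,0],5],[[0,0,0],[0,0,0],5],[[0,0,0],[0,0,0],5],[[0,0,0],[0,0,0],5],[[0,0,0],[0,0,0],5],[[0,0,0],[0,0,0],5]]' --grip_force 30

```text
clock: 7.12
tcp_pos: [0.5027, 0.0264, 0.0894]
orientation: [-0.001, 0.702, 0.712, -0.002]
wrist_force: [-2.6, -0.5, 4.4]
finger_gap: 0.0104
grip_force: 29.5
```

```bash
python3 -c "
from h import *
go([.503,.025,.087],0.015)"
```

```text
t 7.12 tcp [0.5027 0.0264 0.0894] F [-2.6 -0.5  4.4] gap 10.4 [-0.11  0.27 -0.38  0.93 -0.    1.45]
shift [-1.4  0.3  2.4] turn [-0.004  0.     0.   ]
```

Bar gripped. I'll lift along the 250 mm arc: tool y = 250(1−cosθ), z = −250 sinθ.

Request:
step_arm --moves '[[[0,0.3,-12.5],[0,0,0],5],[[0,1.2,-25],[0,0,0],5],[[0,2.8,-37.4],[0,0,0],5],[[0,5,-49.7],[0,0,0],5],[[0,7.8,-61.9],[0,0,0],5],[[0,11.2,-73.9],[0,0,0],5],[[0,15.2,-85.7],[0,0,0],5],[[0,19.7,-97.4],[0,0,0],5]]'

```text
clock: 7.78
tcp_pos: [0.5206, 0.0267, 0.1855]
orientation: [-0.003, 0.702, 0.712, -0.004]
wrist_force: [-2.7, -1.9, -1.9]
finger_gap: 0.011
grip_force: 29.3
```

```bash
cat >>h.py <<'E'
def th():
    s=telemetry.get_state();d=s["tcp_pos"]-[.7527,.0264,.0894];print(np.arctan2(d[2],-d[0]).round(3),np.hypot(d[0],d[2]).round(4),s["wrist_force"].round(1),s["qvel"].round(3),s["finger_gap"])
E
python3 -c "
from h import *
th()"
```

```text
0.393 0.2512 [-2.7 -1.9 -1.9] [ 0.011  0.028  0.39   0.36  -0.     0.011] 0.011018350932817153
```

Tracking well, so I'll continue to 0.80.

Request:
step_arm --moves '[[[0,5.2,-11.4],[0,0,0],5],[[0,10.9,-22.5],[0,0,0],5],[[0,17.1,-33.3],[0,0,0],5],[[0,23.9,-43.8],[0,0,0],5],[[0,31.3,-54],[0,0,0],5],[[0,39.1,-63.7],[0,0,0],5],[[0,47.4,-73.1],[0,0,0],5],[[0,56.1,-82],[0,0,0],5]]'

```text
clock: 8.45
tcp_pos: [0.5735, 0.0276, 0.2687]
orientation: [-0.005, 0.702, 0.712, -0.006]
wrist_force: [-18.9, -1.0, 14.5]
finger_gap: 0.0105
grip_force: 29.9
```

```bash
python3 -c "
from h import *
import cv2
th()
cv2.imwrite('pics/s2.png',imaging.read_camera('scene')[100:400,100:500,::-1])"
```

```text
0.786 0.2535 [-18.9  -1.   14.5] [0.02  0.196 0.542 0.337 0.002 0.019] 0.01054379471227995
```

View pics/s2.png

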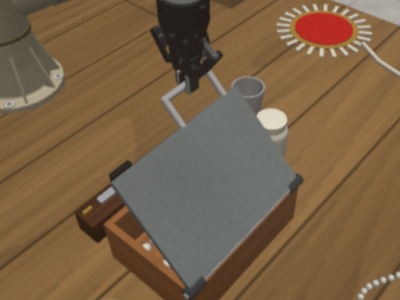

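The lid is open at about 0.79 and still held, with the latch at the rib. There is about 24 N along the radius pushing outward, so I'll let it settle and relieve that.

Request:
step_arm --moves '[[[0,0,0],[0,0,0],5],[[0,0,0],[0,0,0],5],[[0,0,0],[0,0,0],5]]'

```text
clock: 8.75
tcp_pos: [0.5739, 0.0276, 0.2691]
orientation: [-0.004, 0.702, 0.712, -0.005]
wrist_force: [-18.4, -2.7, 16.0]
finger_gap: 0.0105
grip_force: 30.6
```

Request:
step_arm --moves '[[[0,-1.5,-1.5],[0,0,0],5],[[0,-1.5,-1.5],[0,0,0],5],[[0,-1.5,-1.5],[0,0,0],5]]'

```text
clock: 9.0
tcp_pos: [0.5743, 0.0276, 0.2697]
orientation: [-0.004, 0.702, 0.712, -0.004]
wrist_force: [-10.5, -0.8, 8.5]
finger_gap: 0.0109
grip_force: 30.0
```

```bash
python3 -c "
from h import *
th()"
```

```text
0.791 0.2536 [-10.5  -0.8   8.5] [ 0.     0.     0.001  0.002 -0.     0.002] 0.010936816611555138
```

Request:
step_arm --moves '[[[0,7.8,-11.2],[0,0,0],5],[[0,17.2,-19.7],[0,0,0],5],[[0,27,-27.7],[0,0,0],5],[[0,37.2,-35.3],[0,0,0],5],[[0,47.8,-42.3],[0,0,0],5],[[0,58.7,-48.8],[0,0,0],5],[[0,69.9,-54.7],[0,0,0],5],[[0,79,-59.1],[0,0,0],5]]'

```text
clock: 9.67
tcp_pos: [0.6571, 0.0289, 0.328]
orientation: [-0.002, 0.702, 0.712, -0.002]
wrist_force: [-0.3, -0.6, 1.9]
finger_gap: 0.0105
grip_force: 29.8
```

Request:
step_arm --moves '[[[0,0,0],[0,0,0],5],[[0,0,0],[0,0,0],5],[[0,0,0],[0,0,0],5]]'

```text
clock: 9.92
tcp_pos: [0.657, 0.0289, 0.3278]
orientation: [-0.002, 0.702, 0.712, -0.002]
wrist_force: [-0.7, -0.8, 0.5]
finger_gap: 0.0106
grip_force: 30.2
```

```bash
python3 -c "
from h import *
import cv2
th()
cv2.imwrite('pics/s3.png',imaging.read_camera('scene')[100:400,100:500,::-1])"
```

```text
1.189 0.2569 [-0.7 -0.8  0.5] [-0.001 -0.006 -0.013 -0.005 -0.002 -0.   ] 0.010583124316412687
```

View pics/s3.png

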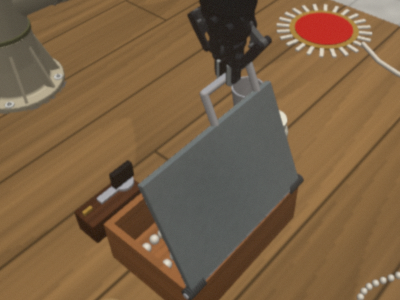

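The lid is at about 1.18 rad with almost no force on it, and the latch is still at the rib (nose at about (105, 195) in the crop). I'll ease it back to about 0.85.

Request:
step_arm --moves '[[[0,-10.9,5],[0,0,0],5],[[0,-22.1,10.9],[0,0,0],5],[[0,-33,17.4],[0,0,0],5],[[0,-43.6,24.4],[0,0,0],5],[[0,-53.8,32],[0,0,0],5],[[0,-61.6,38.3],[0,0,0],5],[[0,-67.4,43.3],[0,0,0],5],[[0,-69.3,45.1],[0,0,0],5]]'

```text
clock: 10.63
tcp_pos: [0.5854, 0.0278, 0.2827]
orientation: [-0.002, 0.702, 0.712, -0.002]
wrist_force: [-1.7, -0.7, 2.1]
finger_gap: 0.0105
grip_force: 30.4
```

Request:
step_arm --moves '[[[0,0,0],[0,0,0],5],[[0,0,0],[0,0,0],5],[[0,0,0],[0,0,0],5],[[0,0,0],[0,0,0],5],[[0,0,0],[0,0,0],5],[[0,0,0],[0,0,0],5]]'

```text
clock: 11.13
tcp_pos: [0.587, 0.0278, 0.284]
orientation: [-0.002, 0.702, 0.712, -0.002]
wrist_force: [-5.9, -0.5, 6.0]
finger_gap: 0.0105
grip_force: 30.7
```

```bash
python3 -c "
from h import *
import cv2
th()
a=imaging.read_camera('scene')[:,:,::-1];b=imaging.read_camera('top')[:,:,::-1]
cv2.imwrite('pics/f.png',np.hstack([a[100:400,100:500],b[100:400,220:520]]))"
```

```text
0.865 0.2556 [-5.9 -0.5  6. ] [ 0.001 -0.    -0.     0.002 -0.     0.   ] 0.010538005516625452
```

View pics/f.png

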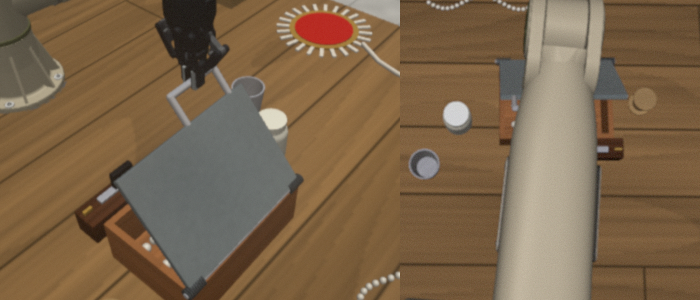

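The lid is held still at about 0.85 rad. The latch points at the rib, and the jar, cup and spool are where they started. Handing in.

```bash
python3 -c "
from workcell import env
print(env.hand_in())"
```

```text
the job is handed in; nothing more can be done
None
```

I handed the job in at about 11 s on the robot's clock; no verdict came back. The latch points at the rib, and the lid went to about 1.18 rad and is now held still in the fingers at about 0.85 rad (angles worked out from the arm's position). The jar, cup and spool look undisturbed.

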